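# Seat the field lens in the three-point nest of a PCR machine's optics deck

### The arm

A 6-joint arm with a two-finger parallel gripper is mounted at the origin on the work surface. World frame = base frame: x ahead of the robot, y to its left, z up, the work surface at z = 0. Lengths are in m, angles in rad, forces in N, time in s.
With the tool pointing down it reaches from about 0.375 to 0.975 m from the base axis. Payload 3.8 kg.
Tool frame: the origin (TCP) lies midway between the tips of the shut fingers; the grasp point (between the pads) lies 19 mm behind it (arm.grip_point_offset is the distance from the TCP to the grasp point, in m); z points along the fingers, x is the direction in which the jaws open and shut, and the axes are right-handed (so a half turn about z gives the same grasp; the last joint's range is limited). The gripper opens to 88 mm and grips with 3 to 60 N. Pads are 18 mm wide; open, the fingers measure 123 mm over their backs; the gripper's body (75 mm by 187 mm) begins 45 mm behind the grasp point.
Start: joints at [-1.274, 0.264, 1.604, -0, 1.274, -0.037], TCP at [0.221, -0.638, 0.215] pointing down, gripper open.
Joint ranges: [-2.63, 2.63], [-0.94, 2.18], [0.31, 2.57], [-1.31, 4.45], [0, 2.66], [-2.55, 2.55]. Speed limits (rad/s): [2.57, 2.57, 3.14, 3.14, 3.14, 3.14].

### API

Orientations are given as a rotation vector (axis times angle).
In Python, from station import arm gives the robot as it stands. The module is installed in compiled form; this text tells all that it offers.
- The arm moves only by the tool play_rows, never from a script. Its argument "commands" is a list of rows, each a list of 4 numbers: the shift along the tool's x, y, z in m, then the turn about the tool's z in degrees. In form: [[tx, ty, tz, spin], ...]. A call has 1 to 20 rows; each row is the pose to reach, as a shift and turn from the pose commanded when the call began, along the tool's axes at that moment; what a row does not reach only later rows make up. A row lasts 1/8 s, in which the tool goes at most 62.5 mm and 10.7 degrees, less where a joint would pass 70% of its speed; a pose out of reach is approached as far as the arm can. A call with a gripper value outside its range is refused whole. "hand" is the finger opening in m, from 0 to 0.0881, set as the call begins (left out, the last holds). The fingers move at their own pace and stop on an object; "force" is the grip in N (left out, the last holds). Time passes only in rows, so rows that repeat a pose let the fingers close. It gives the time, the measured TCP pose, the force and the opening at its end, in the units of the state.
- arm.get_obs(): the state, without advancing time (a new reading comes with each control period).
- arm.capture(name): name is "scene" or "top" or "wrist"; returns (picture, depth): 400x640x3 uint8, red, green, blue; 400x640 float32, m along the optical axis (not along the pixel's ray), 0 where there is no reading.
- arm.camera_params(name): a dict with "intrinsics" (3x3 intrinsics, pixels), "dist" ([k1, k2, p1, p2, k3] as OpenCV has them; the pictures are not rectified), "extrinsics" (4x4, takes a point from world to camera coordinates); the wrist camera has in their place "mount" (4x4, takes a point from camera to tool coordinates, whose origin is the TCP and whose axes are the tool frame's). Camera axes: x right, y up, looking along -z (the intrinsics and any distortion apply to the point x, -y, -z); pixel columns grow to the right and rows downward; lengths in m; the calibration is good to about 2 mm. A picture is of the moment at which its call begins: read the wrist's pose just before it. camera_params takes no time and is no camera call.
- arm.finish_job(): hands the job in, once; it reports no verdict.
The state is a dict: "time": time; "joint_pos": joint angles; "qvel": joint speeds; "effort": joint torques, N m; "tcp_pos": TCP position; "tool_rot": TCP orientation; "ft_force": force on the tool from outside, world axes, zero at the start; "wrist_torque": the same for the moment, N m; "finger_gap": finger opening in m.
Only numpy, scipy, OpenCV 4.12 (cv2) and the standard library are available. Lean on these libraries where they do the work, as an engineer would, in place of code of your own. Each camera call takes 0.05 s, during which the arm holds its last target. There are 200 camera calls.

### The job

Take the silver lens barrel with the clear lens out of the tray, stand it on the bright seat in the optics deck and gently nudge it across the seat until it bears on the ball tips of both fixed screws. Then push the blue keeper along its rail until its white spring plunger presses on the barrel and holds it on both screws, and let go; go easy on the optics and leave the other things where they are.

Things in the scene. Friction and masses are not known exactly. Their poses are not given: they have to be found in the camera images.
- lens_mid (a point): Field lens: upright silver barrel, 48 mm across, 32 mm high, about 250 g, clear glass dome (4 mm) on top. This point: its centre, 16 mm above its underside. Starts on the tray (top 20 mm above bench) in one of three places in a row 76 mm apart, beside two black cells of that size. Under 1 N slides it on the seat; over 6 N against a screw or the plunger harms it, a firm grip does not.
- seat (a point): Point on top of the bright metal seat (25 mm above the bench), the drawn centre of the nest. Its x axis points into the nest, midway between the two screws; z up. The seat is flat, from 52 mm behind this point to 38 mm ahead in x, 38 mm each way in y. The barrel's true home lies up to 8.5 mm from this point, mostly along x, because the screws' settings differ.
- stop_left: Fixed post with a ball-tipped brass screw aimed at the seat point, 55 deg left of seat x (towards +y). Origin: drawn centre of the 8 mm steel ball, 28 mm from the seat point, 19 mm above the seat. The screw is locked, but the ball itself sits up to 4 mm nearer to the nest or farther out along the screw: unmeasured, find it by touch. Post top 31 mm above the seat, 19 to 33 mm outside the origin.
- stop_right: The same post, ball and screw on the right: 55 deg right of seat x (towards -y), ball also set up to 4 mm either way along its screw, unmeasured.
- plunger: White-tipped spring plunger, 7 mm thick, on the keeper, 19 mm above the seat, aimed at the seat point from 150 deg left of seat x (behind, to the left). Origin: its very tip; +x points back, away from the nest. Pressing it in starts at 2.4 N and takes 0.4 N more per mm, 5 mm at most (4.4 N), then it is solid. Tip starts 19 to 40 mm clear of a barrel at home.
- keeper_tab (a point): Blue upright thumb tab of the keeper, 22 mm wide, 9 mm thick. This point: middle of the top edge of its outer face (face away from the nest), 41 mm above the seat; 61 mm behind the plunger tip, in line with it. The face is free from there down to 6 mm above the seat. Pushed towards the seat point, the keeper slides on its rail against 7 N of friction and stays where it is left (travel 44 mm).
- deck: Grey optics deck, fixed: plate 280 x 300 mm, its top 22 mm above the bench, origin under its middle on the bench. Carries the nest; its camera, filter wheel and finned lamp stand along the far edge (x above 78 mm in its frame), up to 83 mm above the bench; low circuit board on the left.
- filter_amber_mid (a point): Bystander: black cell with flat amber glass, 48 mm across, 32 mm high, on the tray. This point: its centre, half-way up.
- filter_green_mid (a point): Bystander: black cell with flat green glass, 48 mm across, 32 mm high, on the tray. This point: its centre, half-way up.
- blower: Bystander: black rubber air blower, 58 mm wide, 110 mm high, standing beyond the tray and deck. Origin under its middle.
- isopropanol: Bystander: white bottle with blue cap, 60 mm wide, 170 mm high. Origin under its middle.
- driver: Bystander: screwdriver lying on the bench right of the tray, 160 mm long along its x axis. Origin at its middle, on the bench.
Things that resemble listed ones, but are neither listed nor needed, are in the scene too. What is shaped like the part that bears lens_mid but pink is not meant.

How it is judged:
By the outcome, as a careful person would: the job done as asked, in the order asked, and still so for the second after the job is handed in, with the robot touching nothing.
It also fails if it takes over 72 s, if anything falls off the work surface, if the arm or the gripper's body presses on something with over 40 N, if the wrist force passes 120 N, or if a joint passes its speed limit or range.

## Working session

There is one attempt and no reset: what is moved stays moved. The work goes in short steps, Python scripts to look and compute and a tool call to move; the robot and the scene stay as the last step left them, time stands still between calls to the robot, and variables do not carry over. Pictures are saved under pics/ and viewed, about 8 in all and at most 12, crops included, and the job is handed in when it is done.

Besides the shell and the picture viewer there is one more tool, called by a JSON object that holds its "op" and its "data", one argument or row to a line. play_rows: Moves the arm, as the interface text tells. Its arguments: {"type":"object","properties":{"commands":{"type":"array"},"hand":{"type":"number"},"force":{"type":"number"}},"required":["commands"]}

```bash
mkdir -p pics; cat > h.py <<'E'
import numpy as np, cv2
from scipy.spatial.transform import Rotation as R
from station import arm
def cap(name):
    o=arm.get_obs(); im,d=arm.capture(name); p=arm.camera_params(name)
    if name=='wrist':
        T=np.eye(4);T[:3,:3]=R.from_rotvec(o['tool_rot']).as_matrix();T[:3,3]=o['tcp_pos']
        C=T@np.array(p['mount'])
    else: C=np.linalg.inv(np.array(p['extrinsics']))
    return im,d,C,np.array(p['intrinsics']),np.array(p['dist'])
def save(im,fn): cv2.imwrite('pics/'+fn,im[:,:,::-1])
def rays(uv,C,K,D):
    q=cv2.undistortPoints(np.array(uv,float).reshape(-1,1,2),K,D).reshape(-1,2)
    return np.c_[q[:,0],-q[:,1],-np.ones(len(q))]@C[:3,:3].T
def onz(uv,z,C,K,D):
    r=rays(uv,C,K,D); return C[:3,3]+r*((z-C[2,3])/r[:,2])[:,None]
def ond(uv,d,C,K,D):
    r=rays(uv,C,K,D); dd=np.array([d[int(round(v)),int(round(u))] for u,v in uv]); return C[:3,3]+r*dd[:,None]
def proj(P,C,K,D):
    E=np.linalg.inv(C); q=np.atleast_2d(P)@E[:3,:3].T+E[:3,3]; q=q*[1,-1,-1]
    return cv2.projectPoints(q,np.zeros(3),np.zeros(3),K,D)[0].reshape(-1,2)
def cloud(d,C,K,D):
    v,u=np.mgrid[0:400,0:640]; r=rays(np.c_[u.ravel(),v.ravel()],C,K,D)
    return (C[:3,3]+r*d.ravel()[:,None]).reshape(400,640,3)
E
python3 - <<'E'
from h import *
o=arm.get_obs();print(o)
for n in('scene','top'):
    im,d,C,K,D=cap(n);save(im,n+'1.png');np.savez(n+'1.npz',im=im,d=d,C=C,K=K,D=D);print(n,C.round(3).tolist(),K[0,0],D)
print(arm.grip_point_offset,np.array(arm.camera_params('wrist')['mount']).round(3).tolist())
E
```

```text
{'time': 0.0, 'joint_pos': array([-1.27389554e+00,  2.64737196e-01,  1.60534739e+00, -2.53144872e-05,
        1.27370734e+00, -3.68970206e-02]), 'qvel': array([ 7.26942755e-05,  1.15742753e-03, -5.62750917e-04, -1.84055741e-03,
        1.01201244e-03, -5.49555086e-04]), 'effort': array([ 4.82933337e-04, -5.02118325e+01, -3.56870556e+01,  7.29224319e-02,
        2.95640551e-02, -1.90715691e-04]), 'tcp_pos': array([ 0.22092344, -0.63702362,  0.21391319]), 'tool_rot': array([-2.55854044,  1.82076025,  0.00276084]), 'ft_force': array([-0.04667745,  0.24041519,  0.43276016]), 'wrist_torque': array([-0.03010723,  0.01534332,  0.0272583 ]), 'finger_gap': 0.08796213026772734}
scene [[0.253, -0.576, 0.777, 1.304], [0.967, 0.144, -0.208, -0.283], [0.008, 0.805, 0.594, 0.657], [0.0, 0.0, 0.0, 1.0]] 412.5535765685572 [-0.10869913  0.          0.          0.          0.        ]
top [[0.016, 0.983, -0.181, 0.379], [-1.0, 0.02, 0.022, -0.081], [0.025, 0.181, 0.983, 1.122], [0.0, 0.0, 0.0, 1.0]] 456.8695027668383 [-0.06158764  0.          0.          0.          0.        ]
0.0187 [[1.0, -0.001, -0.001, 0.0], [-0.001, -0.955, -0.296, -0.076], [-0.0, 0.296, -0.955, -0.17], [0.0, 0.0, 0.0, 1.0]]
```

View pics/top1.png

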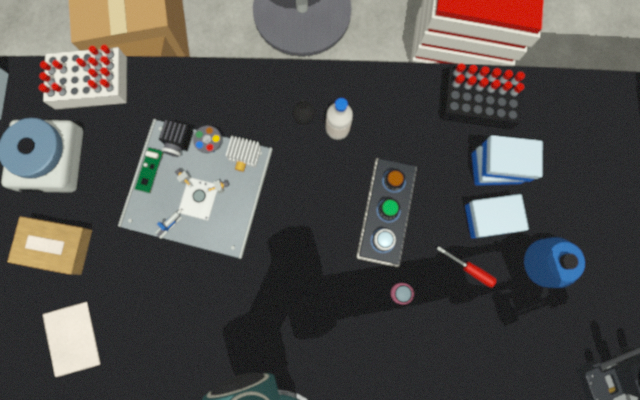

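View pics/scene1.png

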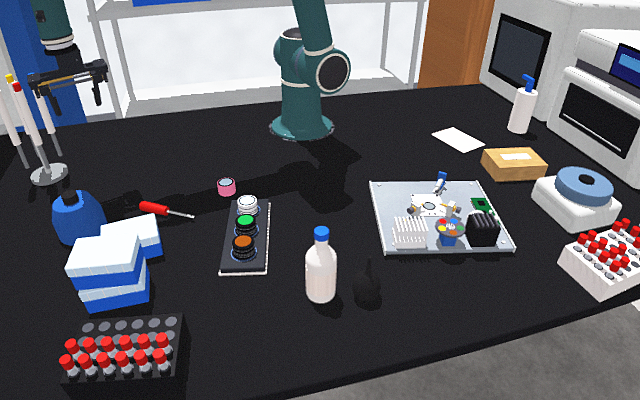

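```bash
python3 - <<'E'
from h import *
z=np.load('top1.npz');im,d,C,K,D=[z[k] for k in('im','d','C','K','D')]
c=np.hstack([cv2.resize(im[110:260,110:280],None,fx=3,fy=3,interpolation=2),cv2.resize(im[155:270,355:420],(254,450),interpolation=2)])
save(c,'crop.png')
def p(n,uv,h): print(n,onz([uv],h,C,K,D)[0].round(4),ond([uv],d,C,K,D)[0].round(4))
p('lens',(385,240),.054);p('green',(390,208),.052);p('amber',(396,178),.052);p('seat',(199,196),.025);p('tab',(160,232),.066)
cor=onz([(155,120),(272,148),(242,258),(119,226)],.022,C,K,D);print(cor.round(4))
m=cor.mean(0);print(m,np.degrees(np.arctan2(*(cor[0]+cor[1]-cor[2]-cor[3])[1::-1])))
tc=onz([(377,159),(416,166),(398,266),(358,258)],.02,C,K,D);print(tc.round(3))
E
```

```text
lens [ 0.4682 -0.244   0.054 ] [ 0.4681 -0.2438  0.0552]
green [ 0.5447 -0.2567  0.052 ] [ 0.5447 -0.2567  0.052 ]
amber [ 0.6182 -0.272   0.052 ] [ 0.618  -0.2719  0.0527]
seat [0.5692 0.2048 0.025 ] [0.5691 0.2048 0.0253]
tab [0.4756 0.2794 0.066 ] [0.4787 0.2908 0.0325]
[[0.7622 0.3307 0.022 ]
 [0.6948 0.032  0.022 ]
 [0.4217 0.0934 0.022 ]
 [0.4919 0.3958 0.022 ]]
[0.59265877 0.21297582 0.022     ] -13.101823985176512
[[ 0.673 -0.231  0.02 ]
 [ 0.657 -0.328  0.02 ]
 [ 0.409 -0.28   0.02 ]
 [ 0.427 -0.184  0.02 ]]
```

View pics/crop.png

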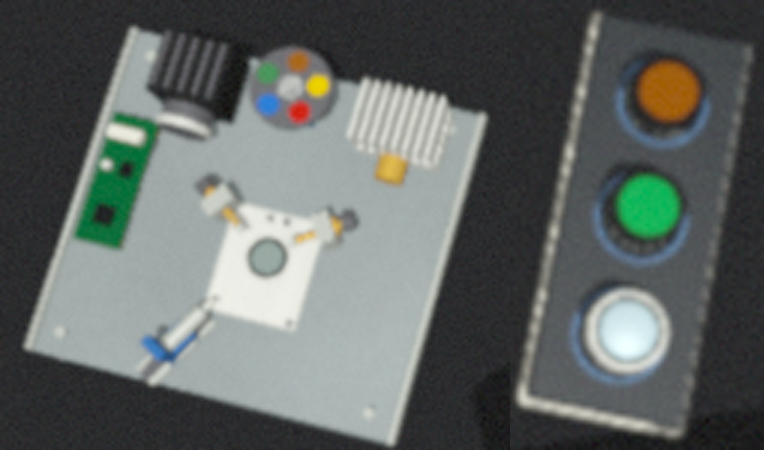

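```bash
cat >> h.py <<'E'
def go(x,y,z,yaw,quiet=0):
    o=arm.get_obs(); M=R.from_rotvec(o['tool_rot']).as_matrix(); cy=np.degrees(np.arctan2(M[1,0],M[0,0]))
    s=M.T@(np.array([x,y,z])-o['tcp_pos']); sp=-((yaw-cy+180)%360-180)
    n=max(np.linalg.norm(s)/.0625,abs(sp)/10.7)
    print('t%.2f'%o['time'],'at',o['tcp_pos'].round(4),'yaw %.2f'%cy,'tilt',M[:,2].round(4),'shift mm',(s*1e3).round(1),'spin %.1f'%sp,'rows>%.1f'%n,'F',o['ft_force'].round(2),'gap %.4f'%o['finger_gap'])
E
python3 -c "
from h import *
go(.468,-.244,.15,-100.5)"
```

```text
t0.10 at [ 0.2209 -0.6371  0.214 ] yaw -70.88 tilt [-6.0e-04  1.9e-03 -1.0e+00] shift mm [-290.3 -362.2   64.6] spin 29.6 rows>7.5 F [-1.06  0.8  -0.46] gap 0.0882
```

{"op": "play_rows", "data": {
  "commands": [
    [-0.1, -0.12, 0, 10],
    [-0.2, -0.24, 0.02, 20],
    [-0.29, -0.362, 0.065, 29.6],
    [-0.29, -0.362, 0.065, 29.6],
    [-0.29, -0.362, 0.065, 29.6],
    [-0.29, -0.362, 0.065, 29.6],
    [-0.29, -0.362, 0.065, 29.6],
    [-0.29, -0.362, 0.065, 29.6],
    [-0.29, -0.362, 0.065, 29.6],
    [-0.29, -0.362, 0.065, 29.6],
    [-0.29, -0.362, 0.065, 29.6]
  ],
  "hand": 0.088
}}

```text
time: 1.48
tcp_pos: [0.4677, -0.2463, 0.1504]
tool_rot: [2.007, -2.416, 0.001]
ft_force: [-0.3, -1.0, -0.8]
finger_gap: 0.0881
```

```bash
python3 - <<'E'
from h import *
go(.468,-.244,.026,-100.5)
im,d,C,K,D=cap('wrist');save(im,'w1.png')
P=cloud(d,C,K,D);g=cv2.cvtColor(im,cv2.COLOR_RGB2HSV)
m=(np.hypot(P[...,0]-.468,P[...,1]+.244)<.035)&(P[...,2]>.046)&(P[...,2]<.06)&(d>0)
q=P[m];print(m.sum(),q.min(0).round(4),q.max(0).round(4),((q.min(0)+q.max(0))/2).round(4),np.median(q[:,2]))
c,r=cv2.minEnclosingCircle(q[:,:2].astype(np.float32)*1000);print(c,r)
E
```

```text
t1.48 at [ 0.4677 -0.2463  0.1504] yaw -100.56 tilt [ 2.e-04 -4.e-04 -1.e+00] shift mm [ -2.3   0.2 124.4] spin -0.1 rows>2.0 F [-0.33 -1.04 -0.82] gap 0.0881
2533 [ 0.4447 -0.2678  0.046 ] [ 0.4921 -0.2205  0.0583] [ 0.4684 -0.2441  0.0521] 0.05357216491753036
(468.65130615234375, -243.95254516601562) 23.99712562561035
```

View pics/w1.png

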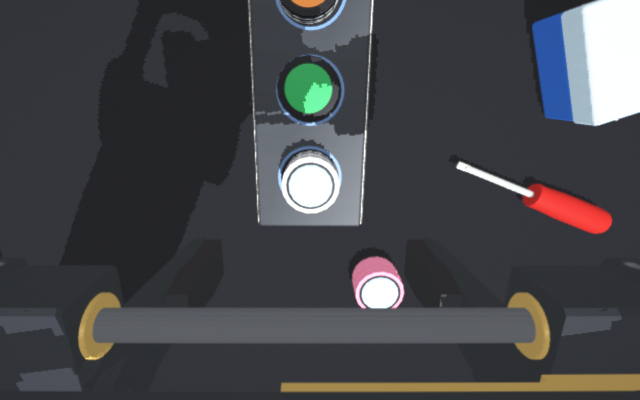

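```bash
python3 - <<'E'
from h import *
im,d,C,K,D=cap('wrist');P=cloud(d,C,K,D).reshape(-1,3)
c=np.array([.4685,-.244]);a=np.radians(-100.5);q=(P[:,:2]-c)@np.array([[np.cos(a),-np.sin(a)],[np.sin(a),np.cos(a)]])
for lo in range(-70,70,5):
    m=(q[:,0]*1e3>lo)&(q[:,0]*1e3<lo+5)&(abs(q[:,1])<.012)&(d.ravel()>0)&(P[:,2]<.08)
    print(lo,m.sum(),(P[m,2].max()*1e3).round(1) if m.any() else '',end=' | ')
E
```

```text
-70 124 2.2 | -65 125 1.8 | -60 124 1.7 | -55 54 6.9 | -50 121 21.8 | -45 135 22.0 | -40 139 21.9 | -35 142 21.9 | -30 119 22.8 | -25 119 54.0 | -20 169 54.7 | -15 167 57.2 | -10 168 57.3 | -5 169 57.8 | 0 172 58.0 | 5 171 57.2 | 10 177 57.1 | 15 170 55.4 | 20 127 54.4 | 25 122 22.5 | 30 141 22.6 | 35 134 22.2 | 40 138 22.0 | 45 79 22.0 | 50 101 6.8 | 55 123 1.6 | 60 121 2.0 | 65 126 2.1 |
```

{"op": "play_rows", "data": {
  "commands": [
    [-0.0024, -0.0004, 0.05, 0],
    [-0.0024, -0.0004, 0.09, 0],
    [-0.0024, -0.0004, 0.11, 0],
    [-0.0024, -0.0004, 0.118, 0],
    [-0.0024, -0.0004, 0.124, 0],
    [-0.0024, -0.0004, 0.124, 0],
    [-0.0024, -0.0004, 0.124, 0]
  ]
}}

```text
time: 2.45
tcp_pos: [0.4698, -0.2434, 0.0272]
tool_rot: [-2.009, 2.414, -0.003]
ft_force: [0.5, 0.3, 0.8]
finger_gap: 0.0881
```

{"op": "play_rows", "data": {
  "commands": [
    [0, 0, 0, 0],
    [0, 0, 0, 0],
    [0, 0, 0, 0],
    [0, 0, 0, 0],
    [0, 0, 0, 0],
    [0, 0, 0, 0],
    [0, 0, 0, 0],
    [0, 0, 0, 0]
  ],
  "hand": 0.04,
  "force": 15
}}

```text
time: 3.45
tcp_pos: [0.469, -0.2429, 0.0262]
tool_rot: [2.009, -2.415, 0.0]
ft_force: [-0.8, -0.9, 0.1]
finger_gap: 0.0467
```

{"op": "play_rows", "data": {
  "commands": [
    [0, 0, -0.005, 0],
    [0, 0, -0.02, 0],
    [0, 0, -0.06, 0],
    [0, 0, -0.1, 0],
    [0, 0, -0.14, 0],
    [0, 0, -0.17, 0],
    [0, 0, -0.174, 0],
    [0, 0, -0.174, 0],
    [0, 0, -0.174, 0],
    [0, 0, -0.174, 0]
  ]
}}

```text
time: 4.7
tcp_pos: [0.4681, -0.2424, 0.1985]
tool_rot: [2.009, -2.414, -0.005]
ft_force: [-0.6, 0.5, -1.9]
finger_gap: 0.0465
```

```bash
python3 - <<'E'
from h import *
go(.52,.17,.20,-14)
E
```

```text
t4.70 at [ 0.4681 -0.2424  0.1985] yaw -100.48 tilt [-0.0027  0.0015 -1.    ] shift mm [-414.9   23.9   -1. ] spin -86.5 rows>8.1 F [-0.56  0.47 -1.91] gap 0.0465
```

```bash
python3 - <<'E'
from h import *
go(.545,.125,.20,-14)
E
```

```text
t4.70 at [ 0.4681 -0.2424  0.1985] yaw -100.48 tilt [-0.0027  0.0015 -1.    ] shift mm [-375.2   -8.9   -1.2] spin -86.5 rows>8.1 F [-0.56  0.47 -1.91] gap 0.0465
```

{"op": "play_rows", "data": {
  "commands": [
    [-0.03, 0, 0, -6],
    [-0.07, 0, 0, -16],
    [-0.115, 0, 0, -26],
    [-0.165, -0.002, 0, -36],
    [-0.215, -0.003, 0, -46],
    [-0.265, -0.005, 0, -56],
    [-0.31, -0.006, 0, -66],
    [-0.345, -0.008, 0, -76],
    [-0.365, -0.009, 0, -83],
    [-0.375, -0.009, 0, -86.5],
    [-0.375, -0.009, 0, -86.5],
    [-0.375, -0.009, 0, -86.5],
    [-0.375, -0.009, 0, -86.5],
    [-0.375, -0.009, 0, -86.5]
  ]
}}

```text
time: 6.45
tcp_pos: [0.546, 0.1237, 0.2002]
tool_rot: [3.118, -0.384, 0.0]
ft_force: [0.0, -1.2, -2.0]
finger_gap: 0.0464
```

```bash
python3 - <<'E'
from h import *
go(.545,.125,.20,-14)
im,d,C,K,D=cap('wrist');save(im,'w2.png');np.savez('w2.npz',im=im,d=d,C=C,K=K,D=D)
print(proj([.569,.205,.025],C,K,D))
E
```

```text
t6.45 at [0.546  0.1237 0.2002] yaw -14.03 tilt [ 0. -0. -1.] shift mm [-1.2 -1.   0.2] spin -0.0 rows>0.0 F [ 0.01 -1.22 -2.01] gap 0.0464
[[316.79907837  80.56594037]]
```

View pics/w2.png

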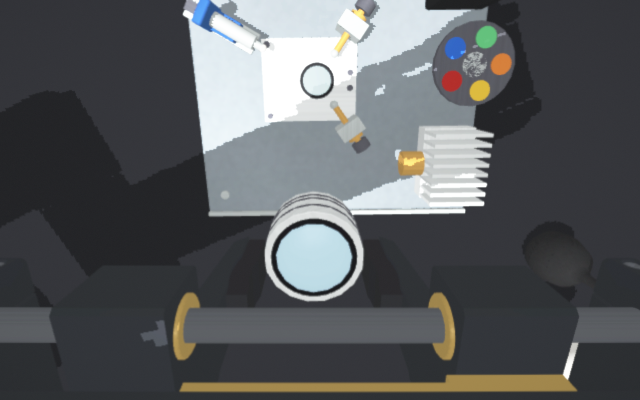

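```bash
python3 - <<'E'
from h import *
z=np.load('w2.npz');im,d,C,K,D=[z[k] for k in('im','d','C','K','D')]
save(cv2.resize(im[0:150,182:382],None,fx=4,fy=4,interpolation=2),'w2c.png')
# seat plate mask by depth+bright
P=cloud(d,C,K,D)
print(P[60,285].round(4),P[80,317].round(4),P[120,240].round(4))
m=((im.min(2)>130)&(P[...,2]>.0225)).astype(np.uint8);m[:, :255]=0;m[:,365:]=0;m[140:]=0
ct=max(cv2.findContours(m,0,2)[0],key=cv2.contourArea);print(cv2.minAreaRect(ct),cv2.contourArea(ct))
E
```

```text
[0.544  0.2304 0.0255] [0.5693 0.2054 0.0257] [0.485  0.1871 0.0239]
((309.5, 69.5), (139.0, 109.0), 90.0) 9867.5
```

View pics/w2c.png

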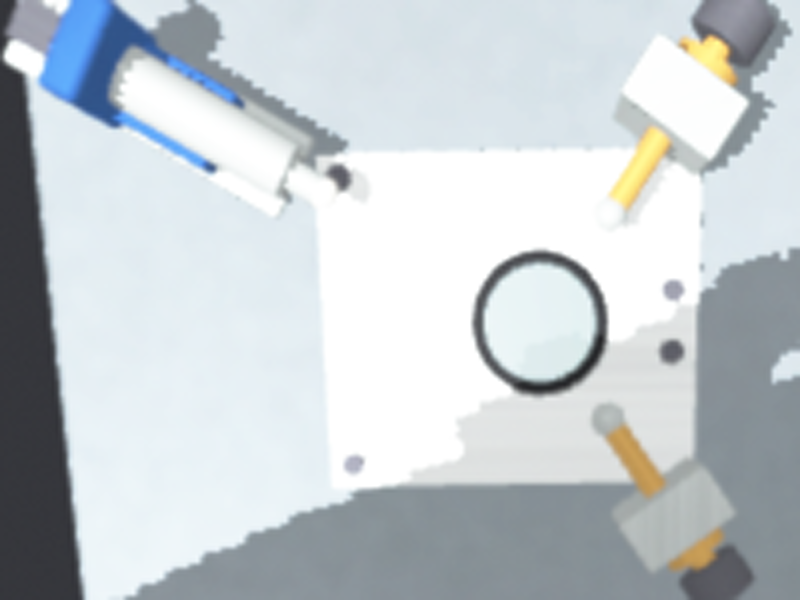

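```bash
python3 - <<'E'
from h import *
z=np.load('w2.npz');im,d,C,K,D=[z[k] for k in('im','d','C','K','D')]
f=lambda L,h:onz([(182+(x+.5)/4-.5,(y+.5)/4-.5) for x,y in L],h,C,K,D)
c=f([(317,152),(702,150),(695,485),(330,488)],.025);print(c.round(4))
e=c[1]-c[0]+c[2]-c[3];s=c[3]-c[0]+c[2]-c[1]
print('yaw',np.degrees(np.arctan2(e[1],e[0])),np.degrees(np.arctan2(s[1],s[0]))+90,'len',[np.linalg.norm(c[i]-c[i-1]).round(4) for i in range(4)])
S=f([(541,322)],.025)[0]
b=f([(612,213),(608,418),(332,190)],.044)
yaw=np.radians(np.degrees(np.arctan2(e[1],e[0])))
Rz=R.from_euler('z',yaw).as_matrix()
print('seat',S,'centre via plate',c.mean(0)+Rz@[.007,0,0])
q=(b-S)@Rz;print('seatframe balls,tip',(q*1e3).round(1),np.hypot(q[:,0],q[:,1]),np.degrees(np.arctan2(q[:,1],q[:,0])))
db=b[0]-b[1];print('yaw from balls',np.degrees(np.arctan2(db[1],db[0]))-90)
E
```

```text
[[0.5272 0.2548 0.025 ]
 [0.6149 0.2334 0.025 ]
 [0.5974 0.1584 0.025 ]
 [0.5083 0.1798 0.025 ]]
yaw -13.599136588574728 -13.642054641552477 len [np.float64(0.0774), np.float64(0.0902), np.float64(0.0771), np.float64(0.0917)]
seat [0.56916838 0.20537649 0.025     ] centre via plate [0.56877358 0.20493907 0.025     ]
seatframe balls,tip [[ 15.8  22.6  19. ]
 [ 15.4 -21.9  19. ]
 [-46.7  27.8  19. ]] [0.02758919 0.02675366 0.05434983] [ 55.01621349 -54.83466172 149.26353465]
yaw from balls -14.126875550970766
```

```bash
python3 - <<'E'
from h import *
go(.5595,.2077,.08,-13.6)
E
```

```text
t6.50 at [0.546  0.1238 0.2003] yaw -14.03 tilt [ 1.e-04 -0.e+00 -1.e+00] shift mm [ -7.3 -84.6 120.3] spin -0.4 rows>2.4 F [ 0.14  0.63 -1.51] gap 0.0464
```

{"op": "play_rows", "data": {
  "commands": [
    [-0.0073, -0.04, 0, -0.4],
    [-0.0073, -0.075, 0, -0.4],
    [-0.0073, -0.0846, 0.02, -0.4],
    [-0.0073, -0.0846, 0.06, -0.4],
    [-0.0073, -0.0846, 0.09, -0.4],
    [-0.0073, -0.0846, 0.11, -0.4],
    [-0.0073, -0.0846, 0.12, -0.4],
    [-0.0073, -0.0846, 0.12, -0.4],
    [-0.0073, -0.0846, 0.12, -0.4],
    [-0.0073, -0.0846, 0.12, -0.4]
  ]
}}

```text
time: 7.75
tcp_pos: [0.5604, 0.2084, 0.0816]
tool_rot: [-3.119, 0.371, -0.004]
ft_force: [0.4, -0.8, -0.9]
finger_gap: 0.0463
```

```bash
python3 - <<'E'
from h import *
go(.5595,.2077,.0335,-13.6)
E
```

```text
t7.75 at [0.5604 0.2084 0.0816] yaw -13.57 tilt [ 2.4e-03  7.0e-04 -1.0e+00] shift mm [-0.8  1.  48.1] spin 0.0 rows>0.8 F [ 0.35 -0.84 -0.86] gap 0.0463
```

{"op": "play_rows", "data": {
  "commands": [
    [0, 0, 0.02, 0],
    [0, 0, 0.035, 0],
    [0, 0, 0.043, 0],
    [0, 0, 0.046, 0],
    [0, 0, 0.047, 0],
    [0, 0, 0.047, 0],
    [0, 0, 0.047, 0],
    [0, 0, 0.047, 0]
  ]
}}

```text
time: 8.75
tcp_pos: [0.5596, 0.2082, 0.0336]
tool_rot: [-3.119, 0.371, -0.001]
ft_force: [-0.6, -0.7, -1.6]
finger_gap: 0.0464
```

{"op": "play_rows", "data": {
  "commands": [
    [0, 0, 0.0005, 0],
    [0, 0, 0.001, 0],
    [0, 0, 0.0015, 0],
    [0, 0, 0.0015, 0],
    [0, 0, 0.0015, 0]
  ]
}}

```text
time: 9.38
tcp_pos: [0.5595, 0.2081, 0.0318]
tool_rot: [-3.119, 0.371, -0.001]
ft_force: [-0.0, -0.9, -0.6]
finger_gap: 0.0467
```

{"op": "play_rows", "data": {
  "commands": [
    [0, 0, 0.0004, 0],
    [0, 0, 0.0004, 0],
    [0, 0, 0.0004, 0]
  ]
}}

```text
time: 9.75
tcp_pos: [0.5595, 0.2081, 0.0314]
tool_rot: [-3.12, 0.371, -0.0]
ft_force: [-0.1, 0.4, 1.0]
finger_gap: 0.0464
```

{"op": "play_rows", "data": {
  "commands": [
    [0, 0, 0, 0],
    [0, 0, 0, 0],
    [0, 0, 0, 0]
  ]
}}

```text
time: 10.12
tcp_pos: [0.5595, 0.2081, 0.0314]
tool_rot: [-3.12, 0.371, -0.0]
ft_force: [-0.2, 0.4, 1.2]
finger_gap: 0.0468
```

{"op": "play_rows", "data": {
  "commands": [
    [0, 0, -0.0005, 0],
    [0, 0, -0.0005, 0],
    [0, 0, -0.0005, 0],
    [0, 0, -0.0005, 0]
  ],
  "hand": 0.054
}}

```text
time: 10.62
tcp_pos: [0.5593, 0.2081, 0.0317]
tool_rot: [3.12, -0.371, -0.0]
ft_force: [0.9, 0.8, 0.7]
finger_gap: 0.0541
```

{"op": "play_rows", "data": {
  "commands": [
    [0.0015, 0, 0, 0],
    [0.003, 0, 0, 0],
    [0.004, 0, 0, 0],
    [0.005, 0, 0, 0],
    [0.006, 0, 0, 0],
    [0.007, 0, 0, 0],
    [0.008, 0, 0, 0],
    [0.009, 0, 0, 0],
    [0.009, 0, 0, 0],
    [0.009, 0, 0, 0]
  ]
}}

```text
time: 11.88
tcp_pos: [0.5682, 0.206, 0.0319]
tool_rot: [-3.12, 0.371, -0.0]
ft_force: [-0.4, 0.4, -0.3]
finger_gap: 0.054
```

```bash
cat >> h.py <<'E'
S=np.array([.5692,.2054,.025]);Rz=R.from_euler('z',-13.6,degrees=True).as_matrix()
def st(n=4):
    F=[];T=[]
    for i in range(n):
        arm.capture('top');o=arm.get_obs();F.append(Rz.T@o['ft_force']);T.append(Rz.T@(o['tcp_pos']-S))
    print('t%.2f'%o['time'],'F seat',np.mean(F,0).round(2),'+-',(np.std(F,0)/n**.5).round(2),'tcp seat mm',(np.mean(T,0)*1e3).round(2),'gap %.4f'%o['finger_gap'])
E
python3 - <<'E'
from h import *
im,d,C,K,D=cap('wrist');save(im,'w3.png')
st()
E
```

```text
t12.12 F seat [0.51 0.35 0.16] +- [0.13 0.23 0.23] tcp seat mm [-1.14  0.34  6.85] gap 0.0537
```

View pics/w3.png

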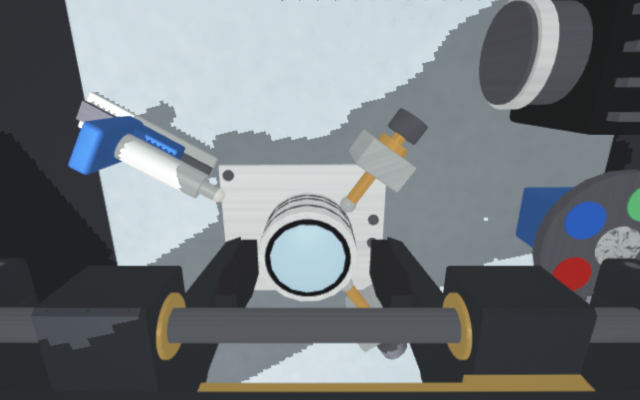

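{"op": "play_rows", "data": {
  "commands": [
    [0.0003, 0, 0, 0],
    [0.0006, 0, 0, 0],
    [0.001, 0, 0, 0],
    [0.001, 0, 0, 0]
  ]
}}

```text
time: 12.62
tcp_pos: [0.5691, 0.2058, 0.0318]
tool_rot: [-3.12, 0.371, 0.0]
ft_force: [-0.7, 0.0, 1.4]
finger_gap: 0.054
```

```bash
python3 -c "
from h import *
st(3)"
```

```text
t12.78 F seat [-0.15 -0.38  0.44] +- [0.17 0.41 0.15] tcp seat mm [-0.2   0.32  6.79] gap 0.0538
```

{"op": "play_rows", "data": {
  "commands": [
    [0.0003, 0, 0, 0],
    [0.0006, 0, 0, 0],
    [0.0006, 0, 0, 0]
  ]
}}

```text
time: 13.15
tcp_pos: [0.5697, 0.2056, 0.0318]
tool_rot: [3.12, -0.371, 0.0]
ft_force: [-0.7, -0.2, -0.1]
finger_gap: 0.0539
```

```bash
python3 -c "
from h import *
st(3)"
```

```text
t13.30 F seat [-0.39 -0.23  0.2 ] +- [0.2  0.17 0.2 ] tcp seat mm [0.43 0.33 6.8 ] gap 0.0541
```

{"op": "play_rows", "data": {
  "commands": [
    [0.0002, 0, 0, 0],
    [0.0004, 0, 0, 0],
    [0.0004, 0, 0, 0]
  ]
}}

```text
time: 13.68
tcp_pos: [0.5701, 0.2055, 0.0318]
tool_rot: [3.12, -0.371, -0.0]
ft_force: [-0.9, -0.4, -0.2]
finger_gap: 0.0541
```

```bash
python3 -c "
from h import *
st(3)"
```

```text
t13.82 F seat [ 0.21 -0.   -0.8 ] +- [0.23 0.23 0.19] tcp seat mm [0.81 0.34 6.81] gap 0.0541
```

{"op": "play_rows", "data": {
  "commands": [
    [0.0002, 0, 0, 0],
    [0.0004, 0, 0, 0],
    [0.0004, 0, 0, 0]
  ]
}}

```text
time: 14.2
tcp_pos: [0.5705, 0.2054, 0.0318]
tool_rot: [-3.12, 0.371, -0.0]
ft_force: [-0.8, 0.5, 1.0]
finger_gap: 0.0541
```

```bash
python3 -c "
from h import *
st(3)"
```

```text
t14.35 F seat [-0.17  0.11 -0.31] +- [0.4  0.06 0.06] tcp seat mm [1.19 0.34 6.8 ] gap 0.0540
```

{"op": "play_rows", "data": {
  "commands": [
    [0.0002, 0, 0, 0],
    [0.0004, 0, 0, 0],
    [0.0004, 0, 0, 0]
  ]
}}

```text
time: 14.72
tcp_pos: [0.5708, 0.2054, 0.0318]
tool_rot: [-3.119, 0.371, 0.0]
ft_force: [0.1, -0.3, -0.1]
finger_gap: 0.0539
```

```bash
python3 -c "
from h import *
st(3)"
```

```text
t14.88 F seat [-0.9   0.67 -0.21] +- [0.35 0.3  0.11] tcp seat mm [1.55 0.34 6.79] gap 0.0540
```

{"op": "play_rows", "data": {
  "commands": [
    [0.0002, 0, 0, 0],
    [0.0004, 0, 0, 0],
    [0.0004, 0, 0, 0]
  ]
}}

```text
time: 15.25
tcp_pos: [0.5713, 0.2052, 0.0318]
tool_rot: [-3.12, 0.371, -0.0]
ft_force: [-0.1, 0.5, 0.8]
finger_gap: 0.0538
```

```bash
python3 -c "
from h import *
st(3)
im,d,C,K,D=cap('wrist');save(cv2.resize(im[150:350,220:420],None,fx=3,fy=3,interpolation=2),'w4.png');np.savez('w4.npz',im=im,d=d,C=C,K=K,D=D)"
```

```text
t15.40 F seat [-0.52  0.15 -0.46] +- [0.14 0.26 0.1 ] tcp seat mm [2.04 0.34 6.83] gap 0.0543
```

View pics/w4.png

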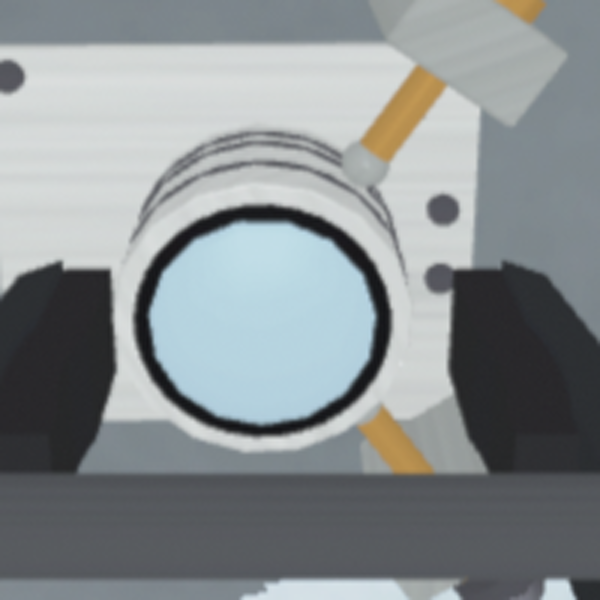

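```bash
python3 -c "
from h import *
z=np.load('w4.npz');C,K,D=z['C'],z['K'],z['D']
f=lambda x,y,h:(Rz.T@(onz([(220+(x+.5)/3-.5,150+(y+.5)/3-.5)],h,C,K,D)[0]-S)*1e3).round(1)
b=f(363,163,.044);print(b)
e=[f(115,315,.057),f(408,312,.057),f(262,183,.057),f(262,452,.057)];print(e)
c=np.array([(e[0][0]+e[1][0])/2,(e[2][1]+e[3][1])/2]);print(c,np.hypot(*(b[:2]-c)))"

```

```text
[15.  22.4 19. ]
[array([-24.8,   1.4,  32. ]), array([21.6,  2. , 32. ]), array([-1.4, 23.7, 32. ]), array([ -1.6, -23.8,  32. ])]
[-1.6  -0.05] 27.920646482486756
```

{"op": "play_rows", "data": {
  "commands": [
    [0.0002, 0, 0, 0],
    [0.0004, 0, 0, 0],
    [0.0004, 0, 0, 0]
  ]
}}

```text
time: 15.82
tcp_pos: [0.5716, 0.2052, 0.0318]
tool_rot: [-3.12, 0.371, 0.0]
ft_force: [-0.9, 0.1, 0.1]
finger_gap: 0.0539
```

```bash
python3 -c "
from h import *
st(3)"
```

```text
t15.97 F seat [-1.21  0.28  0.08] +- [0.23 0.27 0.24] tcp seat mm [2.32 0.29 6.78] gap 0.0540
```

{"op": "play_rows", "data": {
  "commands": [
    [0.0002, 0, 0, 0],
    [0.0003, 0, 0, 0],
    [0.0003, 0, 0, 0]
  ]
}}

```text
time: 16.35
tcp_pos: [0.5717, 0.2051, 0.0317]
tool_rot: [3.119, -0.371, -0.001]
ft_force: [-1.8, 0.3, 0.7]
finger_gap: 0.0538
```

```bash
python3 -c "
from h import *
st(5)"
```

```text
t16.60 F seat [-2.16  0.07  0.11] +- [0.29 0.2  0.31] tcp seat mm [2.51 0.31 6.75] gap 0.0540
```

{"op": "play_rows", "data": {
  "commands": [
    [0.0002, 0, 0, 0],
    [0.0002, 0, 0, 0],
    [0.0002, 0, 0, 0]
  ]
}}

```text
time: 16.98
tcp_pos: [0.5718, 0.205, 0.0317]
tool_rot: [3.119, -0.371, -0.001]
ft_force: [-2.8, 0.2, 0.6]
finger_gap: 0.0541
```

```bash
python3 -c "
from h import *
st(5)"
```

```text
t17.23 F seat [-3.06  0.38  0.53] +- [0.33 0.21 0.11] tcp seat mm [2.71 0.28 6.74] gap 0.0540
```

{"op": "play_rows", "data": {
  "commands": [
    [-0.001, 0, 0, 0],
    [-0.002, 0, 0, 0],
    [-0.003, 0, 0, 0],
    [-0.003, 0, 0, 0],
    [-0.003, 0, 0, 0],
    [-0.003, 0, 0, 0]
  ],
  "hand": 0.08
}}

```text
time: 17.98
tcp_pos: [0.5693, 0.2057, 0.0318]
tool_rot: [-3.12, 0.371, -0.0]
ft_force: [0.5, 0.6, -0.8]
finger_gap: 0.0795
```

{"op": "play_rows", "data": {
  "commands": [
    [0, 0, -0.02, 0],
    [0, 0, -0.06, 0],
    [0, 0, -0.1, 0],
    [0, 0, -0.14, 0],
    [-0.0, 0.06, -0.16, 0],
    [0, 0.085, -0.165, 0],
    [0, 0.085, -0.165, 0],
    [0, 0.085, -0.165, 0],
    [0, 0.085, -0.165, 0],
    [0, 0.085, -0.165, 0]
  ]
}}

```text
time: 19.23
tcp_pos: [0.5491, 0.1239, 0.1963]
tool_rot: [3.12, -0.37, -0.002]
ft_force: [0.6, -0.5, -1.1]
finger_gap: 0.0801
```

```bash
python3 -c "
from h import *
go(.5,.2,.2,46.4)
im,d,C,K,D=cap('wrist');save(cv2.resize(im[0:150,182:382],None,fx=4,fy=4,interpolation=2),'w5.png');np.savez('w5.npz',im=im,d=d,C=C,K=K,D=D)"
```

```text
t19.23 at [0.5491 0.1239 0.1963] yaw -13.51 tilt [-1.e-03 -1.e-04 -1.e+00] shift mm [-65.5 -62.6  -3.7] spin -59.9 rows>5.6 F [ 0.56 -0.54 -1.06] gap 0.0801
```

View pics/w5.png

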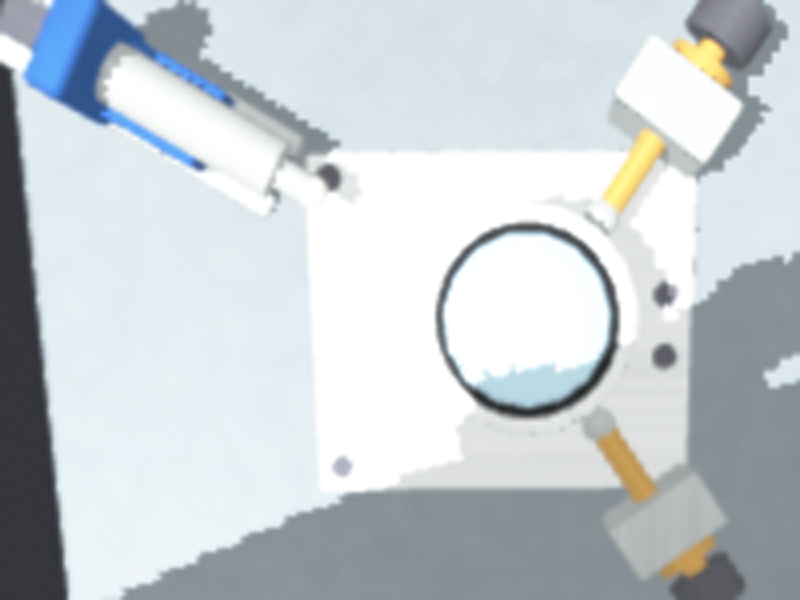

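```bash
python3 -c "
from h import *
z=np.load('w5.npz');C,K,D=z['C'],z['K'],z['D']
f=lambda x,y,h:(Rz.T@(onz([(182+(x+.5)/4-.5,(y+.5)/4-.5)],h,C,K,D)[0]-S)*1e3).round(1)
c=f(528,319,.0575);print('lens',c)
for n,p in (('L',(602,215)),('R',(599,422))): b=f(*p,.044);print(n,b,np.hypot(*(b-c)[:2]),np.hypot(*b[:2]))
t=f(324,190,.044);print(t,np.hypot(*t[:2]),np.degrees(np.arctan2(t[1],t[0])))
z=np.load('scene1.npz');im,d=z['im'],z['d'];P=(cloud(d,z['C'],z['K'],z['D'])-S)@Rz*1e3
h=cv2.cvtColor(im,cv2.COLOR_RGB2HSV);m=(h[...,0]>100)&(h[...,0]<125)&(h[...,1]>120)&(P[...,0]<-40)&(P[...,0]>-150)&(P[...,1]>10)&(P[...,1]<110)
q=P[m];a=np.radians(150);print(m.sum(),'scene blue r',np.percentile(q[:,:2]@[np.cos(a),np.sin(a)],[2,50,98]),'side',np.percentile(q[:,:2]@[-np.sin(a),np.cos(a)],[2,50,98]),'z',np.percentile(q[:,2],[2,98]))
r=(137);x=np.array([-.866*r,.5*r,15]);w=S+Rz@(x/1e3);print('start',w);go(*w[:2],.16,46.4)
"

```

```text
lens [-1.1  0.5 32.5]
L [15.2 22.7 19. ] 27.541423347387113 27.319040978775224
R [ 15.4 -21.7  19. ] 27.66026030246281 26.609208932247498
[-46.1  27.7  19. ] 53.781967238099426 148.9997027971707
85 scene blue r [ 82.05175326 105.07821453 110.52571658] side [-11.43011943  -4.20016551  10.19318394] z [ 3.3757771  41.55177319]
start [0.46999184 0.29987706 0.04      ]
t19.27 at [0.5491 0.1238 0.1963] yaw -13.52 tilt [-1.e-03 -1.e-04 -1.e+00] shift mm [-118.  -152.8   36.3] spin -59.9 rows>5.6 F [ 0.37 -0.37 -0.42] gap 0.0797
```

{"op": "play_rows", "data": {
  "commands": [
    [-0.03, -0.04, 0, -10],
    [-0.06, -0.08, 0, -20],
    [-0.09, -0.12, 0, -30],
    [-0.118, -0.1528, 0.01, -40],
    [-0.118, -0.1528, 0.036, -50],
    [-0.118, -0.1528, 0.036, -59.9],
    [-0.118, -0.1528, 0.036, -59.9],
    [-0.118, -0.1528, 0.036, -59.9],
    [-0.118, -0.1528, 0.036, -59.9],
    [-0.118, -0.1528, 0.036, -59.9]
  ],
  "hand": 0
}}

```text
time: 20.52
tcp_pos: [0.4707, 0.2993, 0.1612]
tool_rot: [-2.889, -1.234, -0.001]
ft_force: [0.9, -0.1, 1.1]
finger_gap: 0.0004
```

```bash
python3 -c "
from h import *
go(.470,.2999,.04,46.4)
im,d,C,K,D=cap('wrist');save(im,'w6.png');np.savez('w6.npz',im=im,d=d,C=C,K=K,D=D)
P=(cloud(d,C,K,D)-S)@Rz*1e3
h=cv2.cvtColor(im,cv2.COLOR_RGB2HSV);m=(h[...,0]>100)&(h[...,0]<125)&(h[...,1]>120)&(P[...,0]<-40)&(P[...,0]>-150)&(P[...,1]>10)&(P[...,1]<110)&(d>0)
for lo,hi in((37,46),(6,37)):
  q=P[m&(P[...,2]>lo)&(P[...,2]<hi)];a=np.radians(150);print(len(q),'r',np.percentile(q[:,:2]@[np.cos(a),np.sin(a)],[2,50,98]),'side',np.percentile(q[:,:2]@[-np.sin(a),np.cos(a)],[2,50,98]),'z',np.percentile(q[:,2],[2,98]))
"
```

```text
t20.52 at [0.4707 0.2993 0.1612] yaw 46.26 tilt [ 6.e-04  4.e-04 -1.e+00] shift mm [-1.000e-01 -9.000e-01  1.212e+02] spin -0.1 rows>1.9 F [ 0.85 -0.1   1.07] gap 0.0004
260 r [105.47415011 110.11736707 113.44871349] side [-8.92558926  1.20536585 11.30518875] z [37.43215703 42.6389884 ]
271 r [ 86.1807809  113.00849541 113.51445624] side [-9.01596216  1.20883668 10.7765153 ] z [ 8.61534754 36.36073262]
```

View pics/w6.png

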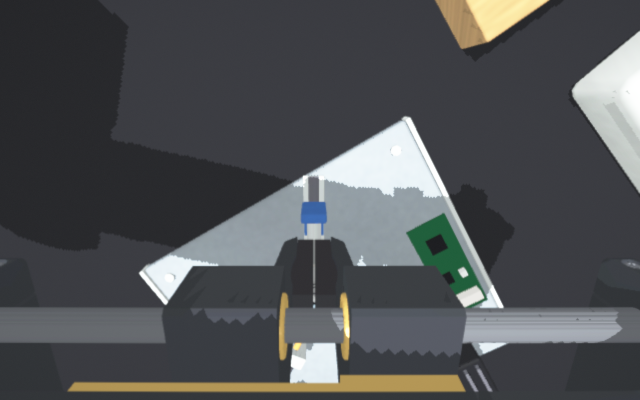

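{"op": "play_rows", "data": {
  "commands": [
    [0, -0.001, 0.04, 0],
    [0, -0.001, 0.08, 0],
    [0, -0.001, 0.105, 0],
    [0, -0.001, 0.116, 0],
    [0, -0.001, 0.121, 0],
    [0, -0.001, 0.121, 0],
    [0, -0.001, 0.121, 0],
    [0, -0.001, 0.121, 0]
  ]
}}

```text
time: 21.58
tcp_pos: [0.4703, 0.3005, 0.0408]
tool_rot: [-2.888, -1.236, -0.003]
ft_force: [0.0, -0.3, 0.0]
finger_gap: 0.0003
```

```bash
cat >> h.py <<'E'
a=np.radians(150);U=np.array([[np.cos(a),np.sin(a),0],[-np.sin(a),np.cos(a),0],[0,0,1]])
def sk(n=3):
    F=[];T=[]
    for i in range(n):
        arm.capture('top');o=arm.get_obs();F.append(U@Rz.T@o['ft_force']);T.append(U@Rz.T@(o['tcp_pos']-S))
    print('t%.2f'%o['time'],'F r,side,z',np.mean(F,0).round(2),'+-',(np.std(F,0)/n**.5).round(2),'tcp r,s,z mm',(np.mean(T,0)*1e3).round(2))
E
python3 -c "
from h import *
sk()"
```

```text
t21.73 F r,side,z [-0.14  0.35  0.22] +- [0.13 0.37 0.07] tcp r,s,z mm [137.24  -0.33  15.43]
```

{"op": "play_rows", "data": {
  "commands": [
    [0, 0.005, 0, 0],
    [0, 0.009, 0, 0],
    [0, 0.011, 0, 0],
    [0, 0.012, 0, 0],
    [0, 0.013, 0, 0],
    [0, 0.014, 0, 0],
    [0, 0.015, 0, 0],
    [0, 0.016, 0, 0],
    [0, 0.017, 0, 0],
    [0, 0.018, 0, 0],
    [0, 0.018, 0, 0]
  ]
}}

```text
time: 23.1
tcp_pos: [0.4814, 0.2887, 0.0397]
tool_rot: [-2.887, -1.234, 0.002]
ft_force: [-5.6, 5.0, 0.9]
finger_gap: 0.0006
```

```bash
python3 -c "
from h import *
sk()"
```

```text
t23.25 F r,side,z [ 6.45 -0.71  1.53] +- [0.28 0.18 0.24] tcp r,s,z mm [121.05   0.21  14.73]
```

{"op": "play_rows", "data": {
  "commands": [
    [0, 0.001, 0, 0],
    [0, 0.002, 0, 0],
    [0, 0.003, 0, 0],
    [0, 0.004, 0, 0],
    [0, 0.005, 0, 0],
    [0, 0.006, 0, 0],
    [0, 0.007, 0, 0],
    [0, 0.008, 0, 0],
    [0, 0.009, 0, 0],
    [0, 0.01, 0, 0],
    [0, 0.011, 0, 0],
    [0, 0.012, 0, 0],
    [0, 0.013, 0, 0],
    [0, 0.014, 0, 0],
    [0, 0.015, 0, 0],
    [0, 0.016, 0, 0],
    [0, 0.016, 0, 0]
  ]
}}

```text
time: 25.38
tcp_pos: [0.493, 0.2778, 0.0398]
tool_rot: [-2.886, -1.234, 0.002]
ft_force: [-4.3, 4.7, 1.3]
finger_gap: 0.0
```

```bash
python3 -c "
from h import *
sk()
im,d,C,K,D=cap('wrist');save(im,'w7.png');np.savez('w7.npz',im=im,d=d,C=C,K=K,D=D)
im,d,C,K,D=cap('top');np.savez('top2.npz',im=im,d=d,C=C,K=K,D=D);save(cv2.resize(im[155:250,140:240],None,fx=6,fy=6,interpolation=2),'top2.png')
"
```

```text
t25.52 F r,side,z [ 6.21 -0.52  1.72] +- [0.36 0.21 0.13] tcp r,s,z mm [105.06   0.11  14.74]
```

{"op": "play_rows", "data": {
  "commands": [
    [0, 0.001, 0, 0],
    [0, 0.002, 0, 0],
    [0, 0.003, 0, 0],
    [0, 0.004, 0, 0],
    [0, 0.005, 0, 0],
    [0, 0.006, 0, 0],
    [0, 0.007, 0, 0],
    [0, 0.007, 0, 0]
  ]
}}

```text
time: 26.62
tcp_pos: [0.4981, 0.273, 0.0398]
tool_rot: [-2.886, -1.234, 0.002]
ft_force: [-4.4, 5.4, 0.9]
finger_gap: 0.0005
```

```bash
python3 -c "
from h import *
sk()"
```

```text
t26.77 F r,side,z [ 6.39 -0.57  0.5 ] +- [0.32 0.33 0.15] tcp r,s,z mm [9.807e+01 8.000e-02 1.474e+01]
```

{"op": "play_rows", "data": {
  "commands": [
    [0, 0.0005, 0, 0],
    [0, 0.001, 0, 0],
    [0, 0.001, 0, 0]
  ]
}}

```text
time: 27.15
tcp_pos: [0.4988, 0.2724, 0.0398]
tool_rot: [-2.886, -1.234, 0.002]
ft_force: [-3.9, 6.0, 1.2]
finger_gap: 0.0002
```

```bash
python3 -c "
from h import *
sk()"
```

```text
t27.30 F r,side,z [ 6.94 -0.76  1.94] +- [0.26 0.09 0.47] tcp r,s,z mm [9.716e+01 8.000e-02 1.474e+01]
```

{"op": "play_rows", "data": {
  "commands": [
    [0, 0.0005, 0, 0],
    [0, 0.001, 0, 0],
    [0, 0.001, 0, 0]
  ]
}}

```text
time: 27.68
tcp_pos: [0.4995, 0.2717, 0.0397]
tool_rot: [-2.886, -1.234, 0.002]
ft_force: [-4.1, 5.2, 1.1]
finger_gap: 0.0004
```

```bash
python3 -c "
from h import *
sk()"
```

```text
t27.82 F r,side,z [ 7.06 -0.4   1.05] +- [0.31 0.09 0.12] tcp r,s,z mm [9.621e+01 8.000e-02 1.474e+01]
```

{"op": "play_rows", "data": {
  "commands": [
    [0, 0.0005, 0, 0],
    [0, 0.0007, 0, 0],
    [0, 0.0007, 0, 0]
  ]
}}

```text
time: 28.2
tcp_pos: [0.4997, 0.2715, 0.0397]
tool_rot: [-2.886, -1.234, 0.002]
ft_force: [-4.9, 6.5, 1.9]
finger_gap: 0.0008
```

```bash
python3 -c "
from h import *
sk()"
```

```text
t28.35 F r,side,z [ 7.95 -0.95  1.25] +- [0.16 0.26 0.11] tcp r,s,z mm [9.590e+01 8.000e-02 1.473e+01]
```

{"op": "play_rows", "data": {
  "commands": [
    [0, 0.0003, 0, 0],
    [0, 0.0005, 0, 0],
    [0, 0.0005, 0, 0]
  ]
}}

```text
time: 28.72
tcp_pos: [0.4999, 0.2713, 0.0397]
tool_rot: [-2.886, -1.233, 0.003]
ft_force: [-5.8, 6.2, 2.2]
finger_gap: 0.0005
```

```bash
python3 -c "
from h import *
sk(4)"
```

```text
t28.93 F r,side,z [ 9.18 -1.57  1.6 ] +- [0.17 0.08 0.43] tcp r,s,z mm [9.568e+01 8.000e-02 1.472e+01]
```

{"op": "play_rows", "data": {
  "commands": [
    [0, 0.0003, 0, 0],
    [0, 0.0005, 0, 0],
    [0, 0.0005, 0, 0]
  ]
}}

```text
time: 29.3
tcp_pos: [0.5002, 0.271, 0.0397]
tool_rot: [-2.885, -1.234, 0.003]
ft_force: [-6.1, 7.3, 1.8]
finger_gap: 0.0005
```

```bash
python3 -c "
from h import *
sk(4)"
```

```text
t29.50 F r,side,z [ 9.86 -1.23  1.78] +- [0.22 0.2  0.48] tcp r,s,z mm [95.26  0.1  14.71]
```

{"op": "play_rows", "data": {
  "commands": [
    [0, 0.0003, 0, 0],
    [0, 0.0006, 0, 0],
    [0, 0.0009, 0, 0],
    [0, 0.0012, 0, 0],
    [0, 0.0015, 0, 0],
    [0, 0.0015, 0, 0]
  ]
}}

```text
time: 30.25
tcp_pos: [0.5011, 0.2701, 0.0397]
tool_rot: [-2.885, -1.233, 0.003]
ft_force: [-6.1, 7.2, 2.0]
finger_gap: 0.0006
```

```bash
python3 -c "
from h import *
sk(4)"
```

```text
t30.45 F r,side,z [ 9.66 -1.06  2.33] +- [0.28 0.21 0.25] tcp r,s,z mm [9.389e+01 7.000e-02 1.473e+01]
```

{"op": "play_rows", "data": {
  "commands": [
    [0, -0.001, 0, 0],
    [0, -0.003, 0, 0],
    [0, -0.008, 0, 0],
    [0, -0.02, 0, 0],
    [0, -0.03, 0, 0],
    [0, -0.03, -0.04, 0],
    [0, -0.03, -0.09, 0],
    [0, -0.045, -0.14, 0],
    [0, -0.06, -0.16, 0],
    [0, -0.06, -0.16, 0],
    [0, -0.06, -0.16, 0],
    [0, -0.06, -0.16, 0]
  ]
}}

```text
time: 31.95
tcp_pos: [0.4586, 0.3085, 0.1971]
tool_rot: [2.888, 1.235, -0.007]
ft_force: [-0.1, -0.7, 0.3]
finger_gap: 0.0004
```

```bash
python3 -c "
from h import *
go(.5491,.1238,.1963,-13.6)"
```

```text
t31.95 at [0.4586 0.3085 0.1971] yaw 46.32 tilt [-0.0037 -0.0026 -1.    ] shift mm [-71.1 193.1   1. ] spin 59.9 rows>5.6 F [-0.1  -0.7   0.31] gap 0.0004
```

{"op": "play_rows", "data": {
  "commands": [
    [-0.01, 0.035, 0, 10],
    [-0.024, 0.07, 0, 20],
    [-0.036, 0.105, 0, 30],
    [-0.05, 0.14, 0, 40],
    [-0.062, 0.175, 0, 50],
    [-0.071, 0.193, 0, 60],
    [-0.071, 0.193, 0, 60],
    [-0.071, 0.193, 0, 60],
    [-0.071, 0.193, 0, 60],
    [-0.071, 0.193, 0, 60]
  ]
}}

```text
time: 33.2
tcp_pos: [0.5499, 0.1257, 0.1998]
tool_rot: [-3.12, 0.371, 0.0]
ft_force: [0.3, -0.7, -0.5]
finger_gap: 0.0004
```

```bash
python3 -c "
from h import *
go(.5491,.1238,.1963,-13.6)
im,d,C,K,D=cap('wrist');save(cv2.resize(im[0:150,182:382],None,fx=4,fy=4,interpolation=2),'w8.png');np.savez('w8.npz',im=im,d=d,C=C,K=K,D=D)"
```

```text
t33.20 at [0.5499 0.1257 0.1998] yaw -13.56 tilt [-1.e-04  1.e-04 -1.e+00] shift mm [-0.4  2.1  3.5] spin 0.0 rows>0.1 F [ 0.35 -0.71 -0.5 ] gap 0.0004
```

View pics/w8.png

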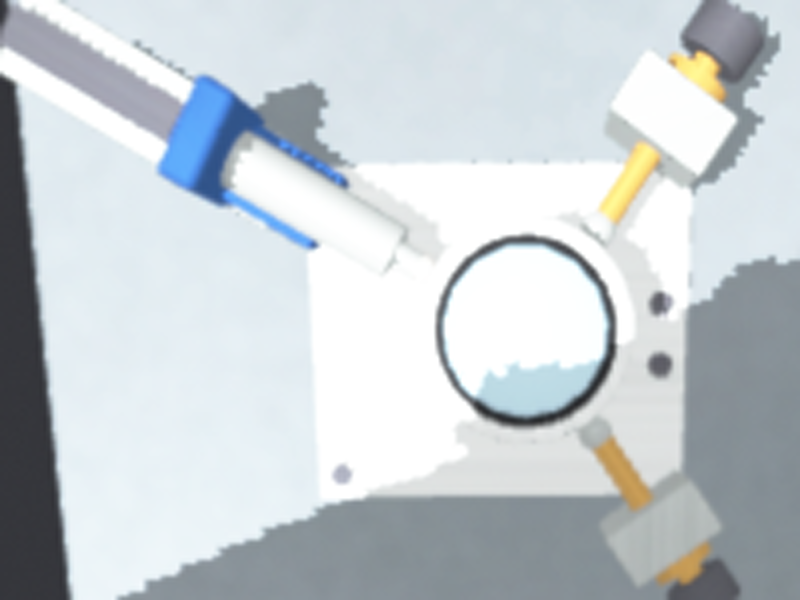

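```bash
python3 -c "
from h import *
z=np.load('w8.npz');C,K,D=z['C'],z['K'],z['D']
f=lambda x,y,h:(Rz.T@(onz([(182+(x+.5)/4-.5,(y+.5)/4-.5)],h,C,K,D)[0]-S)*1e3).round(1)
c=f(526,330,.0575);print('lens',c)
for n,p in (('L',(598,226)),('R',(595,432))): b=f(*p,.044);print(n,b,np.hypot(*(b-c)[:2]))
t=f(181,125,.066);print('tab',t,np.hypot(*t[:2]),'tip rel',np.hypot(*t[:2])-61,'barrel surf',U[0,:2]@c[:2]+24)
print(arm.finish_job(),arm.get_obs()['time'])"

```

```text
lens [-1.   0.4 32.5]
L [15.2 22.8 19. ] 27.64416755845616
R [ 15.2 -22.   19. ] 27.644167558456157
tab [-71.8  40.1  41. ] 82.23898102481571 tip rel 21.238981024815715 barrel surf 25.06602540378444
the job is handed in; nothing more can be done
the job is handed in; nothing more can be done
```

The job is handed in. The silver lens barrel stands on the seat against both screw balls, and the blue keeper's plunger holds it there. The gripper was well clear of everything at hand-in.

- **Barrel against the screws:** I nudged it along the seat with one finger until the push force reached about 3 N with almost no sideways force. After I let go and pushed the keeper in, the last picture put both balls 27.6 mm from the barrel centre. Contact would read 28 mm, and my image measurements are good to about 1 mm. The barrel had not shifted measurably from before the keeper was pushed.
- **Keeper:** Its push force rose from about 6.5–7 N sliding alone to about 9.7 N. The plunger met the barrel with the gripper 96 mm from the seat point, and I stopped pushing at 93.9 mm.
- **Disagreement:** The gripper travel gives about 2 mm of plunger compression, while the final picture gives about 3.8 mm. Both are within the 5 mm range, which means a plunger force of roughly 3.2 to 3.9 N.
- **Limits of the checks:** The force readings were noisy, around 0.3 N after averaging. I did not check the two black cells or the other objects again at the end; no move was made towards them after the lens was picked up.
- **Time:** The job took about 33 s.

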